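Show the foot of a sample tube to the inspection camera

TASK

Take the red-capped sample tube out of the white rack and hold it in the air in front of the small tilted inspection camera, with its rounded foot end pointing straight at the lens, in line with the lens axis and about 50 mm from the glass, so that the camera can look for sediment. Do not touch the camera, and leave the purple-capped tubes and the brown bottle as they stand. Finish while still holding the tube there, quite still.

Things in the scene. Friction and masses are not known exactly. Their poses are not given: they have to be found in the camera images.
- red_tube: The tube to show: clear straight sample tube with a red cap, 106 mm long, barrel 13 mm in diameter, cap 17 mm in diameter from 90 to 106 mm above the foot, 10 to 18 g. It stands foot down and loose in a square hole of the rack (about 16 mm wide, so it may lean up to 5 degrees), its foot about 8 mm above the desk; grasp it by the cap, which stands clear above the rack. Origin at the tip of the rounded foot, z along the tube towards the cap.
- purple_tube_1: Bystander: sample tube like the red one but with a purple cap, 100 mm long, 13 mm barrel, cap from 84 to 100 mm above the foot and 17 mm in diameter, standing in the rack. Origin at the foot end, z along the tube to the cap.
- purple_tube_2: Bystander: sample tube like the red one but with a purple cap, 100 mm long, 13 mm barrel, cap from 84 to 100 mm above the foot and 17 mm in diameter, standing in the rack. Origin at the foot end, z along the tube to the cap.
- purple_tube_3: Bystander: sample tube like the red one but with a purple cap, 100 mm long, 13 mm barrel, cap from 84 to 100 mm above the foot and 17 mm in diameter, standing in the rack. Origin at the foot end, z along the tube to the cap.
- sample_rack: White perforated tube rack, fixed to the desk, 160 x 270 mm and 68 mm high; the four tubes stand in four of its holes, at (+-40, +-67.5) mm from its middle, in any order. Origin under its middle, on the desk; x along its short side, y along its long side, z up. Two similar empty racks stand stacked away to the left.
- inspection_camera: Inspection camera stand, fixed to the desk: grey foot plate 90 x 84 mm, two upright aluminium cheeks to 87 mm height, carrying between them a black cylindrical camera head with a white ring light round the lens. Origin on the desk under the stand; its -x points to the side to which the head leans. Never touch it.
- lens (a point): Middle of the camera's lens glass (the camera's front end; the ring light is 52 mm in diameter). 100 to 105 mm above the desk. The camera head is stiff and leans 18 to 34 degrees from vertical, towards the robot's side.
- focus (a point): The point where the tip of the tube's foot belongs: in the air 50 mm in front of the lens glass, on the lens axis. Its z axis is the lens axis, pointing out of the camera (up and towards the robot's side); the line from lens to focus is the same direction. The tube's own z must point along it (foot to the lens, cap away).
- amber_bottle: Bystander: brown bottle, 52 mm in diameter, 110 mm high, standing on the desk. Origin under its middle, z up.
Mind the look-alikes: they are no part of the job. Of the things that look like the inspection_camera, the larger one is meant.

How it is judged:
By the outcome, as a careful person would: the job done as asked, in the order asked, and still so for the second after the job is handed in, while the arm keeps its last pose, push and grip.
It also fails if it takes over 32 s, if anything falls off the work surface, if the arm or the gripper's body presses on something with over 40 N, if the wrist force passes 120 N, or if a joint passes its speed limit or range.

ROBOT

A 6-joint arm with a two-finger parallel gripper is mounted at the origin on the work surface; the furniture and walls round the work are solid. World frame = base frame: x ahead of the robot, y to its left, z up, the work surface at z = 0. Lengths are in m, angles in degrees, forces in N, time in s.
With the tool pointing down it reaches from about 0.35 to 0.875 m from the base axis. Payload 4.2 kg.
Tool frame: the origin (TCP) lies at the very end of the fingers, on their centre line; the grasp point (between the pads) lies behind it (r.grip_point_offset is the z of the grasp point in the tool frame, in m); z points along the fingers, y is the direction in which the jaws open and shut (so a half turn about z gives the same grasp; the last joint's range is limited). The gripper opens to 87 mm and grips with 3 to 60 N. Pads are 19 mm wide; open, the fingers measure 117 mm over their backs; the gripper's body (75 mm by 190 mm) begins 51 mm behind the grasp point.
Start: joints at [-52.277, 22.042, 0.453, 0, -68.411, -14.817], TCP at [0.243, -0.576, 0.194] pointing down, gripper open.
Joint ranges: [-179.83, 179.83], [-69.29, 118.12], [-61.27, 80.66], [-181.25, 117.63], [-171.15, -9.14], [-177.46, 177.46]. Speed limits (degrees/s): [159.86, 159.86, 180, 180, 180, 180].

INTERFACE

Orientations are given as a 3x3 rotation matrix whose columns are the frame's x, y, z axes.
In Python, from station import r, capture, workorder gives the robot as it stands. The module is installed in compiled form; this text tells all that it offers.
- The arm moves only by the shell command python3 -m crank 'ROWS'. ROWS is JSON, a list of rows, each an object with "delta_rot": the turn, a rotation vector about the tool's x, y, z in rad, a list of three; "linear": the shift along the tool's x, y, z in m, a list of three; "gripper": the opening in per cent of the stroke, from 0 (shut) to 100 (fully open). A call has 1 to 10 rows; each row shifts and turns the commanded pose from where the row before left it, along the tool's axes as they then stand; what a row does not reach is not made up. A row lasts 1/8 s, in which the tool goes at most 62.5 mm and 10.7 degrees, less where a joint would pass 70% of its speed; a pose out of reach is approached as far as the arm can. A call is refused whole if a number of a shift passes 0.0625 or a number of a turn 0.188, either way. A call with a gripper value outside its range is refused whole. The fingers move at their own pace and stop on an object; the grip force is fixed at half the most. Time passes only in rows, so rows that do not move let the fingers close. It gives the time, the measured TCP pose, the force and the opening at its end, in the units of the state.
- r.sense(): the state, without advancing time (a new reading comes with each control period).
- capture(name): name is "scene" or "top" or "wrist"; returns a dict with "img" (400x640x3 uint8, blue, green, red), "fx", "fy", "cx", "cy" (pixels), "dist_coeffs" ([k1, k2, p1, p2, k3] as OpenCV has them; the pictures are not rectified), "world_from_camera" (4x4, takes a point from camera to world coordinates). Camera axes: x right, y down, z forward; pixel columns grow to the right and rows downward; lengths in m; the calibration is good to about 2 mm. A picture is of the moment at which its call begins. There is no depth.
- workorder.finish_job(): hands the job in, once; it reports no verdict.
The state is a dict: "time_s": time; "joints": joint angles; "joint_velocities": joint speeds; "effort": joint torques, N m; "tcp_pos": TCP position; "ee_rot": TCP orientation; "wrist_force": force on the tool from outside, world axes, zero at the start; "moment": the same for the moment, N m; "gripper_width": opening from 0.0 (shut) to 1.0 (fully open).
Only numpy, scipy, OpenCV 4.12 (cv2) and the standard library are available. Lean on these libraries where they do the work, as an engineer would, in place of code of your own. Each camera call takes 0.05 s, during which the arm holds its last target.

## Working session

There is one attempt and no reset: what is moved stays moved. The work goes in short steps, Python scripts to look and compute and a shell command to move; the robot and the scene stay as the last step left them, time stands still between calls to the robot, and variables do not carry over. Pictures are saved under pics/ and viewed, and the job is handed in when it is done.

```bash
mkdir -p pics; ls; python3 - <<'E'
from station import r, capture
import cv2
s=r.sense();print({k:s[k] for k in('time_s','tcp_pos','ee_rot','gripper_width')},r.grip_point_offset)
for n in('scene','top','wrist'):
    c=capture(n);cv2.imwrite(f'pics/{n}0.png',c['img']);print(n,c['fx'],c['cx'],c['cy'],c['dist_coeffs'],c['world_from_camera'])
E
```

```text
pics
{'time_s': 0.0, 'tcp_pos': array([ 0.24301319, -0.57507689,  0.19316515]), 'ee_rot': array([[-9.21212777e-01, -3.89058003e-01, -9.43498164e-04],
       [-3.89059136e-01,  9.21210628e-01,  1.99193045e-03],
       [ 9.41840537e-05,  2.20206836e-03, -9.99997571e-01]]), 'gripper_width': 0.9970658295587872} -0.0187
scene 472.6205786136652 322.9820844006419 200.0127427327419 [-0.02581411  0.          0.          0.          0.        ] [[-0.40375872  0.52609526 -0.74846688  1.32306692]
 [ 0.91477974  0.22095834 -0.33816481  0.29262528]
 [-0.0125269  -0.82121933 -0.57047515  0.73141393]
 [ 0.          0.          0.          1.        ]]
top 402.9088644424285 316.96269954216746 194.24016842707192 [-0.09128328  0.          0.          0.          0.        ] [[ 0.02354211 -0.98817662  0.15150163  0.40129833]
 [-0.99967605 -0.02473545 -0.00599671 -0.07662168]
 [ 0.00967326 -0.15131138 -0.98843882  1.06513671]
 [ 0.          0.          0.          1.        ]]
wrist 303.7264548517081 313.0003107658439 203.79949936240774 [-0.05009108  0.          0.          0.          0.        ] [[-0.38883847  0.88017072  0.27222076  0.16868584]
 [ 0.92130372  0.37082723  0.11698983 -0.60751588]
 [ 0.00202415  0.29628815 -0.95509645  0.38332301]
 [ 0.          0.          0.          1.        ]]
```

View pics/scene0.png

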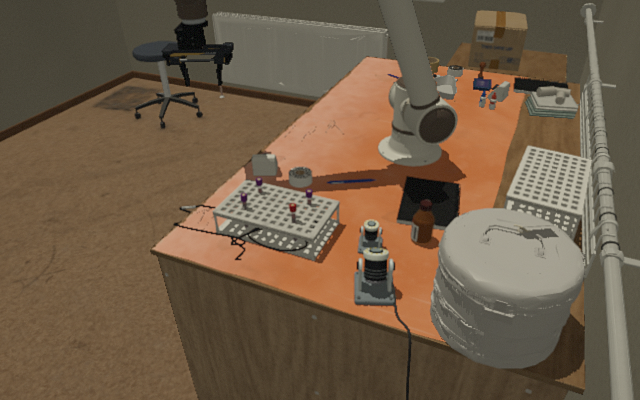

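View pics/top0.png

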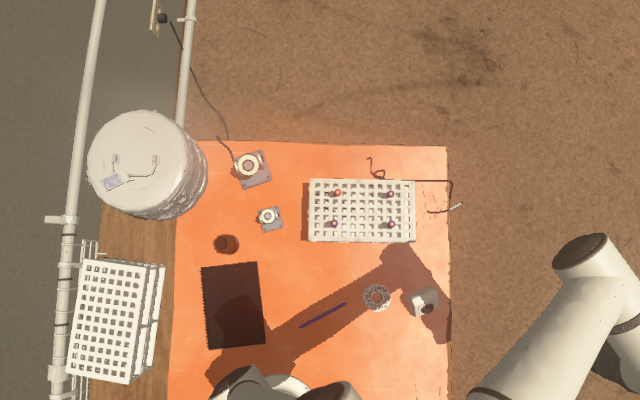

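View pics/wrist0.png

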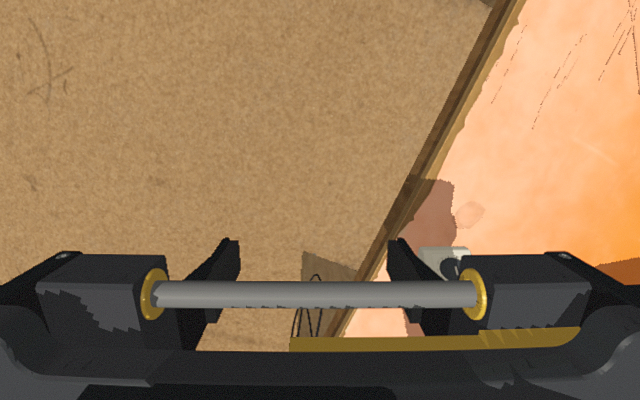

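The scene view shows the red cap at about (293,208) and the larger camera at (375,270). In the top view they are at (337,192) and (248,166). The smaller look-alike is at (268,217) in top. I'll zoom in on these next.

```bash
python3 - <<'E'
import cv2,numpy as np
s=cv2.imread('pics/scene0.png');t=cv2.imread('pics/top0.png')
a=cv2.resize(s[235:315,340:420],(400,400),interpolation=cv2.INTER_CUBIC)
b=cv2.resize(t[135:215,215:295],(400,400),interpolation=cv2.INTER_CUBIC)
cv2.imwrite('pics/z1.png',np.hstack([a,b]))
a=cv2.resize(s[170:250,210:350],(800,457),interpolation=cv2.INTER_CUBIC)
cv2.imwrite('pics/z2.png',a)
for n,im in(('s',s),('t',t)):
    h=cv2.cvtColor(im,cv2.COLOR_BGR2HSV)
    m=(((h[...,0]<6)|(h[...,0]>172))&(h[...,1]>150)&(h[...,2]>60)).astype(np.uint8)
    k,l,st,c=cv2.connectedComponentsWithStats(m)
    print(n,[(st[i].tolist(),c[i].round(1).tolist()) for i in range(1,k) if st[i][4]>6])
E
```

```text
s [([492, 93, 4, 6, 15], [493.7, 96.2]), ([290, 204, 6, 8, 37], [292.6, 207.9])]
t [([334, 190, 7, 6, 14], [336.6, 193.1])]
```

View pics/z1.png

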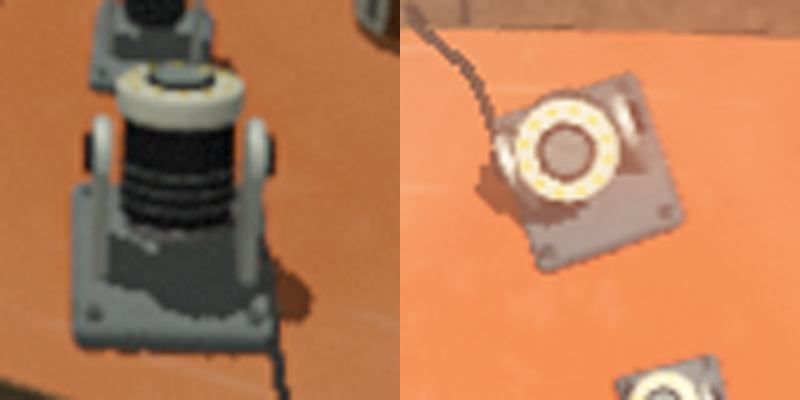

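View pics/z2.png

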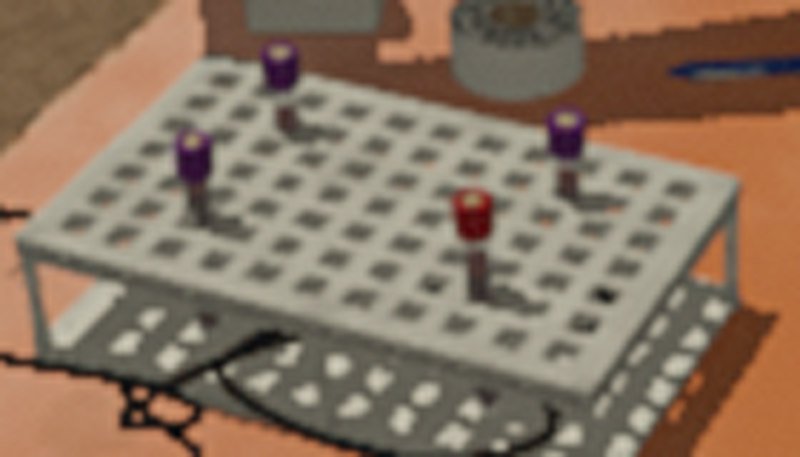

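```bash
cat > h.py <<'E'
import numpy as np,cv2
def ray(c,p):
    K=np.array([[c['fx'],0,c['cx']],[0,c['fy'],c['cy']],[0,0,1]])
    u=cv2.undistortPoints(np.array([[p]],float),K,np.array(c['dist_coeffs']))[0,0]
    T=c['world_from_camera'];d=T[:3,:3]@np.array([u[0],u[1],1]);return T[:3,3],d/np.linalg.norm(d)
def plane(c,p,z):
    o,d=ray(c,p);return o+d*(z-o[2])/d[2]
def tri(L):
    A=np.zeros((3,3));b=np.zeros(3);R=[ray(c,p) for c,p in L]
    for o,d in R:
        P=np.eye(3)-np.outer(d,d);A+=P;b+=P@o
    x=np.linalg.solve(A,b);return x,[round(float(np.linalg.norm((np.eye(3)-np.outer(d,d))@(x-o)))*1000,1) for o,d in R]
def proj(c,X):
    K=np.array([[c['fx'],0,c['cx']],[0,c['fy'],c['cy']],[0,0,1]])
    T=np.linalg.inv(c['world_from_camera'])
    return cv2.projectPoints(np.array([X],float),cv2.Rodrigues(T[:3,:3])[0],T[:3,3],K,np.array(c['dist_coeffs']))[0][0,0]
E
python3 - <<'E'
from h import *
from station import capture
s=capture('scene');t=capture('top')
print('cap',tri([(s,(292.6,205.5)),(t,(336.7,191.5))]))
print('cap planes',plane(s,(292.6,205),.114),plane(t,(336.7,191.5),.114))
print('lens',tri([(s,(376,250.4)),(t,(248.4,164.8))]))
print('small',)
# foot plate corners top (crop px -> full)
for q in((680,222),(545,272),(632,73),(497,115)):
    p=((q[0]-400)/5+215,q[1]/5+135);print('plate',p,plane(t,p,.01))
for p in((309,178.5),(414,180),(413,242),(308,241)):print('rack',plane(t,p,.068))
for p in((390.5,194),(391,223.5),(334,223.5)):print('purp',plane(t,p,.108))
print('bottle',plane(t,(227,243),.11),plane(s,(426,204),.11))
E
```

```text
cap (array([ 0.55547505, -0.12977564,  0.11085654]), [0.2, 0.2])
cap planes [ 0.55766659 -0.12868572  0.114     ] [ 0.55489449 -0.12944408  0.114     ]
lens (array([0.61763276, 0.08865663, 0.10024685]), [1.3, 1.3])
small
plate (271.0, 179.4) [0.59995615 0.04037629 0.01      ]
plate (244.0, 189.4) [0.57118016 0.11114083 0.01      ]
plate (261.4, 149.6) [0.68113785 0.06978878 0.01      ]
plate (234.4, 158.0) [0.656182   0.14162901 0.01      ]
rack [ 0.59372841 -0.06167568  0.068     ]
rack [ 0.59683816 -0.32796533  0.068     ]
rack [ 0.44026466 -0.3236814   0.068     ]
rack [ 0.43711851 -0.06334767  0.068     ]
purp [ 0.55303357 -0.25998043  0.108     ]
purp [ 0.48171367 -0.26097094  0.108     ]
purp [ 0.47860371 -0.12461483  0.108     ]
bottle [0.42582255 0.12740603 0.11      ] [0.43173391 0.14624787 0.11      ]
```

```bash
python3 - <<'E'
from h import *
from station import r,capture
s=r.sense();w=capture('wrist');R=s['ee_rot'];T=w['world_from_camera']
np.set_printoptions(precision=4,suppress=True)
print(R.T@(T[:3,3]-s['tcp_pos']));print(R.T@T[:3,:3])
E
```

```text
[ 0.0811 -0.0005 -0.19  ]
[[-0.0003 -0.9551 -0.2964]
 [ 1.     -0.0003  0.    ]
 [-0.0001 -0.2964  0.9551]]
```

```bash
python3 -m crank '[{"delta_rot":[0,0,0],"linear":[-0.044,0.0435,0.001],"gripper":100},{"delta_rot":[0,0,0],"linear":[-0.044,0.0435,0.001],"gripper":100},{"delta_rot":[0,0,0],"linear":[-0.044,0.0435,0.001],"gripper":100},{"delta_rot":[0,0,0],"linear":[-0.044,0.0435,0.001],"gripper":100},{"delta_rot":[0,0,0],"linear":[-0.044,0.0435,0.001],"gripper":100},{"delta_rot":[0,0,0],"linear":[-0.044,0.0435,0.001],"gripper":100},{"delta_rot":[0,0,0],"linear":[-0.044,0.0435,0.001],"gripper":100},{"delta_rot":[0,0,0],"linear":[-0.044,0.0435,0.001],"gripper":100},{"delta_rot":[0,0,0],"linear":[-0.044,0.0435,0.001],"gripper":100},{"delta_rot":[0,0,0],"linear":[-0.044,0.0435,0.001],"gripper":100}]' && python3 -m crank '[{"delta_rot":[0,-0.175,0],"linear":[0,0,0],"gripper":100},{"delta_rot":[0,-0.175,0],"linear":[0,0,0],"gripper":100},{"delta_rot":[0,-0.175,0],"linear":[0,0,0],"gripper":100},{"delta_rot":[0,-0.175,0],"linear":[0,0,0],"gripper":100},{"delta_rot":[0,0,0],"linear":[0,0,0],"gripper":100},{"delta_rot":[0,0,0],"linear":[0,0,0],"gripper":100}]'
python3 - <<'E'
from station import capture
import cv2,pickle
for n in('wrist','top'):
    w=capture(n);cv2.imwrite(f'pics/{n}1.png',w['img']);pickle.dump(w,open(f'{n}1.pkl','wb'))
E
```

```text
time_s: 1.55
tcp_pos: [0.4798, -0.0016, 0.1847]
ee_rot: [[-0.921, -0.39, 0.001], [-0.39, 0.921, 0.0], [-0.001, -0.0, -1.0]]
wrist_force: [0.6, -0.9, -0.9]
gripper_width: 0.998
time_s: 2.3
tcp_pos: [0.4802, -0.0039, 0.1854]
ee_rot: [[-0.704, -0.39, 0.594], [-0.299, 0.921, 0.25], [-0.645, -0.001, -0.764]]
wrist_force: [0.1, -0.2, 0.5]
gripper_width: 0.999
```

View pics/wrist1.png

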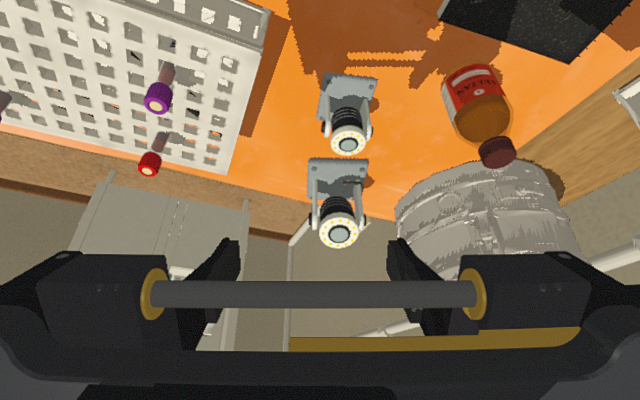

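```bash
python3 - <<'E'
import cv2,numpy as np
s=cv2.imread('pics/wrist1.png')
a=cv2.resize(s[150:260,280:400],(800,733),interpolation=cv2.INTER_CUBIC)[140:]
cv2.imwrite('pics/z3.png',a)
E
```

```text
(no output)
```

View pics/z3.png

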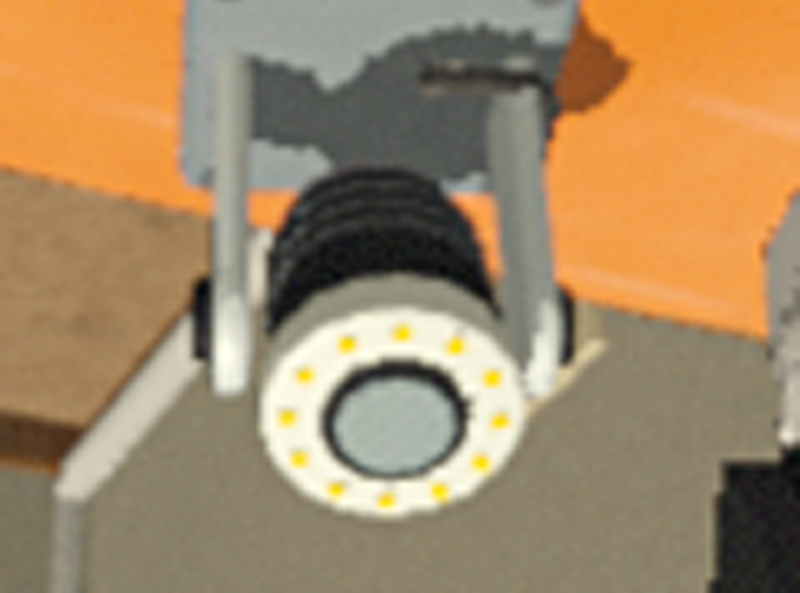

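```bash
cat > led.py <<'E'
from h import *
def leds(c,box):
    x0,y0,x1,y1=box
    im=c['img'][y0:y1,x0:x1];im=cv2.resize(im,None,fx=8,fy=8,interpolation=cv2.INTER_CUBIC)
    h=cv2.cvtColor(im,cv2.COLOR_BGR2HSV).astype(int)
    m=((h[...,0]>15)&(h[...,0]<40)&(h[...,1]>70)&(h[...,2]>200)).astype(np.uint8)
    k,l,st,ce=cv2.connectedComponentsWithStats(m)
    out=[]
    for i in range(1,k):
        if st[i][4]<30:continue
        yy,xx=np.where(l==i);w=h[yy,xx,1]-60
        out.append([((xx*w).sum()/w.sum()+.5)/8-.5+x0,((yy*w).sum()/w.sum()+.5)/8-.5+y0,st[i][4]])
    return np.array(out)
def axis(c,P,rho=.0205):
    ct=P.mean(0);a=np.degrees(np.arctan2(P[:,1]-ct[1],P[:,0]-ct[0]));o=np.argsort(a);P=P[o]
    n=len(P);th=np.radians(np.arange(n)*30)
    obj=np.c_[rho*np.cos(th),rho*np.sin(th),0*th]
    K=np.array([[c['fx'],0,c['cx']],[0,c['fy'],c['cy']],[0,0,1]])
    ok,rv,tv,err=cv2.solvePnPGeneric(obj,P.reshape(-1,1,2).astype(float),K,np.array(c['dist_coeffs']),flags=cv2.SOLVEPNP_IPPE)
    T=c['world_from_camera'];res=[]
    for R,t,e in zip(rv,tv,err):
        n_=T[:3,:3]@cv2.Rodrigues(R)[0][:,2]; p=T[:3,:3]@t.ravel()+T[:3,3]
        if n_[2]<0:n_=-n_
        print('n',n_.round(4),'tilt',np.degrees(np.arccos(n_[2])).round(2),'az',np.degrees(np.arctan2(n_[1],n_[0])).round(1),'p',p.round(4),'px',proj(c,p).round(2),'err',e)
    return
E
python3 - <<'E'
from led import *
import pickle
w=pickle.load(open('wrist1.pkl','rb'))
P=leds(w,(315,190,365,255));print(len(P));print(P.round(1).tolist())
if len(P)==12: axis(w,P[:,:2])
E
```

```text
13
[[339.9, 220.6, 485.0], [347.9, 222.5, 518.0], [331.6, 222.3, 472.0], [325.3, 227.0, 419.0], [353.4, 227.4, 496.0], [364.2, 226.9, 73.0], [322.6, 233.3, 450.0], [354.5, 233.8, 438.0], [324.4, 239.5, 439.0], [351.7, 240.1, 542.0], [329.9, 244.1, 412.0], [345.5, 244.4, 523.0], [337.5, 245.7, 406.0]]
```

```bash
python3 - <<'E'
from led import *
import pickle
w=pickle.load(open('wrist1.pkl','rb'))
P=leds(w,(315,190,365,255));P=P[P[:,2]>200][:,:2]
for rho in(.0205,.021,.0215): axis(w,P,rho)
t=pickle.load(open('top1.pkl','rb'))
print(tri([(w,(338.6,233.4)),(t,(248.4,164.8))]),plane(w,(338.6,233.4),.1025))
E
```

```text
n [-0.3856 -0.1553  0.9095] tilt 24.56 az -158.1 p [0.6181 0.0894 0.1004] px [338.67 233.57] err [0.05093558]
n [0.8396 0.5037 0.2035] tilt 78.26 az 31.0 p [0.6175 0.0891 0.1001] px [338.62 233.16] err [0.33247021]
n [-0.3856 -0.1553  0.9095] tilt 24.56 az -158.1 p [0.6256 0.0935 0.096 ] px [338.67 233.57] err [0.05093558]
n [0.8396 0.5037 0.2035] tilt 78.26 az 31.0 p [0.625  0.0931 0.0958] px [338.62 233.16] err [0.33247021]
n [-0.3856 -0.1553  0.9095] tilt 24.56 az -158.1 p [0.6331 0.0975 0.0917] px [338.67 233.57] err [0.05093558]
n [0.8396 0.5037 0.2035] tilt 78.26 az 31.0 p [0.6325 0.0971 0.0915] px [338.62 233.16] err [0.33247021]
(array([0.61760192, 0.08812824, 0.10060828]), [0.8, 0.8]) [0.61402398 0.08713925 0.1025    ]
```

```bash
python3 -m crank '[{"delta_rot":[0,0.175,0],"linear":[0,0,0],"gripper":100},{"delta_rot":[0,0.175,0],"linear":[0,0,0],"gripper":100},{"delta_rot":[0,0.175,0],"linear":[0,0,0],"gripper":100},{"delta_rot":[0,0.175,0],"linear":[0,0,0],"gripper":100},{"delta_rot":[0,0,0],"linear":[-0.007,-0.048,-0.005],"gripper":100},{"delta_rot":[0,0,0],"linear":[-0.007,-0.048,-0.005],"gripper":100},{"delta_rot":[0,0,0],"linear":[-0.007,-0.048,-0.005],"gripper":100},{"delta_rot":[0,0,0],"linear":[0,0,0],"gripper":100},{"delta_rot":[0,0,0],"linear":[0,0,0],"gripper":100}]'
python3 - <<'E'
from station import capture
import cv2,pickle
for n in('wrist','scene','top'):
    w=capture(n);cv2.imwrite(f'pics/{n}2.png',w['img']);pickle.dump(w,open(f'{n}2.pkl','wb'))
E
```

```text
time_s: 3.52
tcp_pos: [0.5547, -0.128, 0.1986]
ee_rot: [[-0.921, -0.389, -0.002], [-0.389, 0.921, -0.0], [0.002, 0.0, -1.0]]
wrist_force: [-0.5, -0.4, -0.7]
gripper_width: 1.0
```

View pics/wrist2.png

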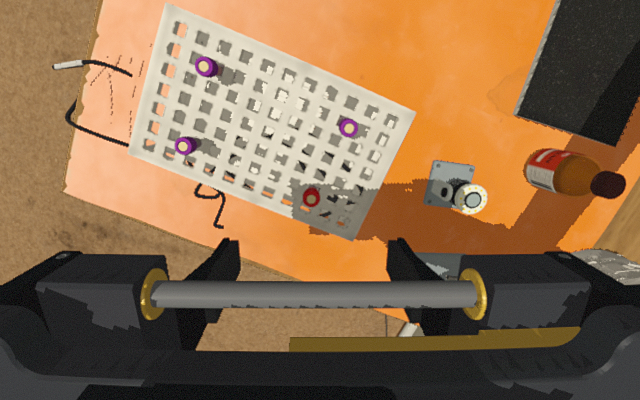

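View pics/scene2.png

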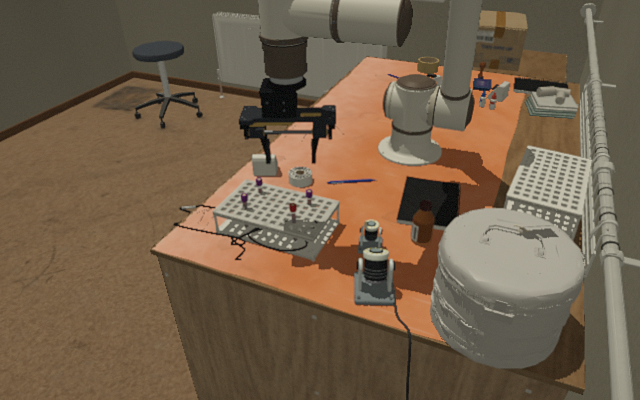

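```bash
python3 - <<'E'
import cv2,numpy as np
a=cv2.imread('pics/wrist2.png')[180:215,290:330]
b=cv2.imread('pics/wrist1.png')[140:180,130:170]
cv2.imwrite('pics/z4.png',np.hstack([cv2.resize(a,(400,350),interpolation=cv2.INTER_CUBIC),cv2.resize(b,(400,400),interpolation=cv2.INTER_CUBIC)[:350]]))
E
```

```text
(no output)
```

View pics/z4.png

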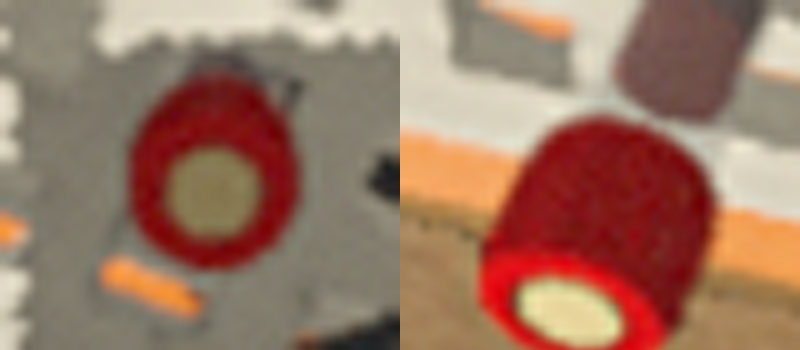

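```bash
python3 - <<'E'
from h import *
import pickle
L=lambda n:pickle.load(open(n,'rb'))
w1,w2,s,t=L('wrist1.pkl'),L('wrist2.pkl'),L('scene2.pkl'),L('top1.pkl')
x,e=tri([(w1,(146.5,170.6)),(w2,(310.8,198.7)),(s,(292.6,205)),(t,(336.7,191.5))]);print(x,e)
print(plane(w2,(310.8,198.7),.114), plane(w1,(146.5,170.6),.114))
x,e=tri([(w1,(338.6,233.5)),(s,(376,250.4)),(t,(248.4,164.8))]);print('lens',x,e)
E
```

```text
[ 0.55527204 -0.13022529  0.11235878] [0.7, 0.3, 0.4, 0.7]
[ 0.55475961 -0.13074294  0.114     ] [ 0.55345519 -0.13039978  0.114     ]
lens [0.61764643 0.08878933 0.10045528] [0.3, 1.1, 1.4]
```

```bash
python3 -m crank '[{"delta_rot":[0,0,0],"linear":[0,-0.0023,0.03],"gripper":100},{"delta_rot":[0,0,0],"linear":[0,0,0.03],"gripper":100},{"delta_rot":[0,0,0],"linear":[0,0,0.03],"gripper":100},{"delta_rot":[0,0,0],"linear":[0,0,0.021],"gripper":100},{"delta_rot":[0,0,0],"linear":[0,0,0],"gripper":60},{"delta_rot":[0,0,0],"linear":[0,0,0],"gripper":30}]'
python3 - <<'E'
from station import capture
import cv2,pickle
w=capture('wrist');cv2.imwrite('pics/wrist3.png',w['img'][150:])
E
```

```text
time_s: 4.42
tcp_pos: [0.5563, -0.1299, 0.0895]
ee_rot: [[-0.921, -0.39, 0.002], [-0.39, 0.921, -0.0], [-0.002, -0.001, -1.0]]
wrist_force: [0.3, 0.1, 0.8]
gripper_width: 0.856
```

View pics/wrist3.png

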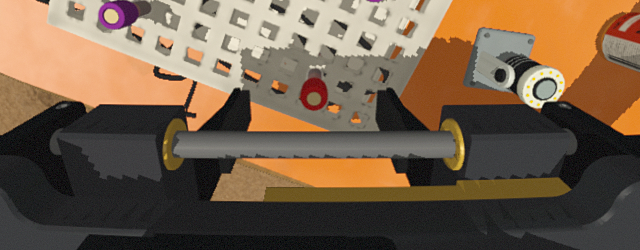

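The cap sits centred between the fingers, at (314,245) in the full image, so I'll close.

```bash
python3 -m crank '[{"delta_rot":[0,0,0],"linear":[0.001,0,0.001],"gripper":0},{"delta_rot":[0,0,0],"linear":[0,0,0],"gripper":0},{"delta_rot":[0,0,0],"linear":[0,0,0],"gripper":0},{"delta_rot":[0,0,0],"linear":[0,0,0],"gripper":0},{"delta_rot":[0,0,0],"linear":[0,0,0],"gripper":0},{"delta_rot":[0,0,0],"linear":[0,0,0],"gripper":0},{"delta_rot":[0,0,0],"linear":[0,0,0],"gripper":0},{"delta_rot":[0,0,0],"linear":[0,0,0],"gripper":0}]'
```

```text
time_s: 5.48
tcp_pos: [0.5546, -0.1307, 0.0872]
ee_rot: [[-0.921, -0.389, -0.0], [-0.389, 0.921, 0.0], [0.0, 0.0, -1.0]]
wrist_force: [-0.1, -1.0, -0.1]
gripper_width: 0.007
```

The opening reads 0.007, well under the 0.195 a 17 mm cap would give, so the grasp missed. I'll look.

```bash
python3 - <<'E'
from station import capture
import cv2,pickle,numpy as np
w=capture('wrist');s=capture('scene')
cv2.imwrite('pics/wrist4.png',np.vstack([cv2.resize(w['img'][150:],(640,250)),cv2.resize(s['img'][120:260,200:400],(480,336),interpolation=cv2.INTER_CUBIC).copy() if 0 else cv2.copyMakeBorder(cv2.resize(s['img'][120:260,200:400],(480,336),interpolation=cv2.INTER_CUBIC),0,0,0,160,0)]))
E
```

```text
(no output)
```

View pics/wrist4.png

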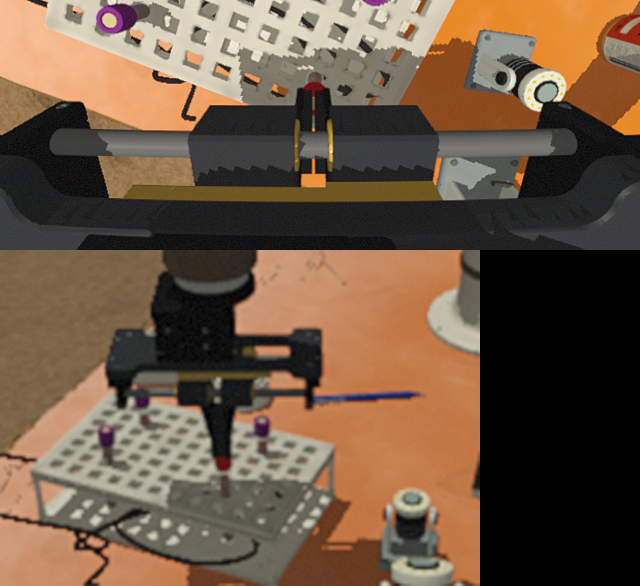

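```bash
python3 - <<'E'
from h import *
from station import capture,r
s_=r.sense();R=s_['ee_rot'];p=s_['tcp_pos'];print(p,s_['gripper_width'],s_['wrist_force'])
out=[]
for n,b in(('wrist',(274,200,354,280)),('scene',(250,160,330,240)),('top',(295,150,375,230))):
    c=capture(n);print(n,[proj(c,p+R@np.array([0,0,z])).round(1) for z in(0,-.0187)],'cap',proj(c,[.5553,-.1303,.114]).round(1),proj(c,[.5553,-.1303,.098]).round(1))
    im=c['img'][b[1]:b[3],b[0]:b[2]];im=cv2.resize(im,(400,400),interpolation=cv2.INTER_CUBIC)
    q=proj(c,p);cv2.drawMarker(im,(int((q[0]-b[0]+.5)*5),int((q[1]-b[1]+.5)*5)),(0,255,0),0,15,1);out.append(im)
cv2.imwrite('pics/z5.png',np.hstack(out)[:, :800]);cv2.imwrite('pics/z6.png',out[2])
E
```

```text
[ 0.5546545  -0.1306955   0.08726152] 0.005125731665862213 [0.51082248 0.20689633 0.30552963]
wrist [array([313.7, 235.1]), array([313.8, 247. ])] cap [314. 254.] [314.  242.7]
scene [array([293. , 213.6]), array([292.6, 207. ])] cap [292.4 204.3] [292.8 210. ]
top [array([336.6, 193.3]), array([337. , 192.1])] cap [337.1 191.3] [336.7 192.4]
```

View pics/z5.png

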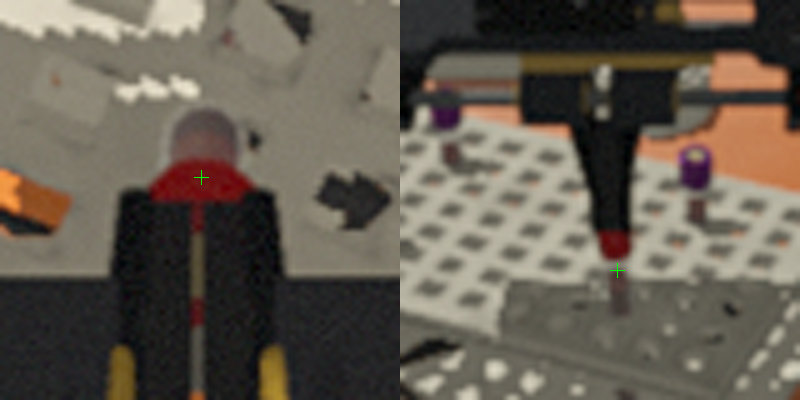

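View pics/z6.png

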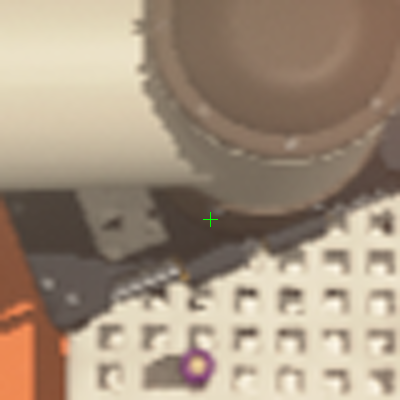

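The fingers closed above the cap. Their visible tips end about 20 mm short of the reported TCP, and the cap hasn't moved. I'll open and measure the real tips with two cameras.

```bash
python3 -m crank '[{"delta_rot":[0,0,0],"linear":[0,0,-0.002],"gripper":70},{"delta_rot":[0,0,0],"linear":[0,0,0],"gripper":70},{"delta_rot":[0,0,0],"linear":[0,0,0],"gripper":70},{"delta_rot":[0,0,0],"linear":[0,0,0],"gripper":70},{"delta_rot":[0,0,0],"linear":[0,0,0],"gripper":70}]'
python3 - <<'E'
from h import *
from station import capture,r
import pickle
s_=r.sense();R=s_['ee_rot'];p=s_['tcp_pos'];print(p,s_['gripper_width'])
out=[]
for n,b in(('wrist',(214,195,414,295)),('scene',(230,140,350,240))):
    c=capture(n);pickle.dump(c,open(n+'5.pkl','wb'));k=600/(b[2]-b[0])
    im=c['img'][b[1]:b[3],b[0]:b[2]];im=cv2.resize(im,None,fx=k,fy=k,interpolation=cv2.INTER_CUBIC)
    for z,col in((0,(0,255,0)),(-.0187,(255,255,0))):
      for y in(-.03,0,.03):
        q=proj(c,p+R@np.array([0,y,z]));cv2.drawMarker(im,(int((q[0]-b[0]+.5)*k),int((q[1]-b[1]+.5)*k)),col,0,15,1)
    out.append(im); cv2.imwrite(f'pics/z7{n}.png',im)
E
```

```text
time_s: 6.35
tcp_pos: [0.5546, -0.1307, 0.0892]
ee_rot: [[-0.921, -0.389, -0.0], [-0.389, 0.921, -0.0], [0.0, 0.0, -1.0]]
wrist_force: [-0.2, -0.3, 0.2]
gripper_width: 0.488
[ 0.55459468 -0.13070383  0.08921532] 0.4882699405628514
```

View pics/z7wrist.png

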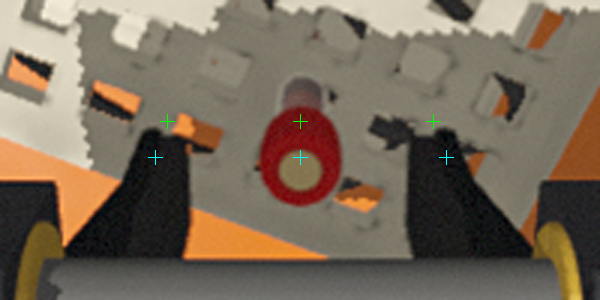

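View pics/z7scene.png

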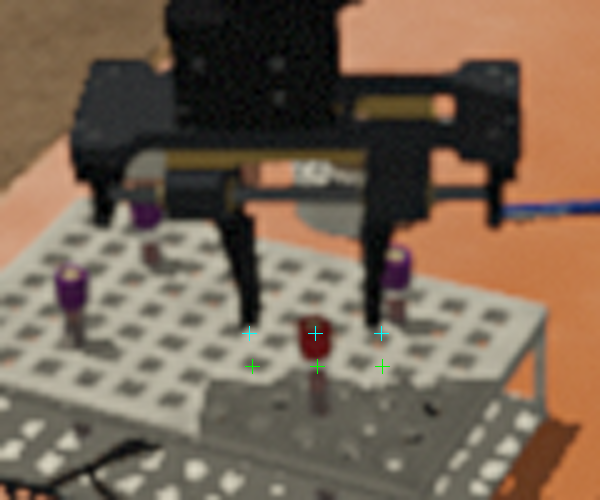

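```bash
python3 -m crank '[{"delta_rot":[0,0,0],"linear":[0,0,0.007],"gripper":70},{"delta_rot":[0,0,0],"linear":[0,0,0.007],"gripper":70},{"delta_rot":[0,0,0],"linear":[0,0,0],"gripper":70}]'
python3 - <<'E'
from h import *
from station import capture,r
s_=r.sense();R=s_['ee_rot'];p=s_['tcp_pos'];print(p,s_['gripper_width'])
c=capture('scene');b=(230,140,350,240);k=600/120
im=c['img'][b[1]:b[3],b[0]:b[2]];im=cv2.resize(im,None,fx=k,fy=k,interpolation=cv2.INTER_CUBIC)
for z,col in((0,(0,255,0)),(-.0187,(255,255,0))):
  for y in(-.02,0,.02):
    q=proj(c,p+R@np.array([0,y,z]));cv2.drawMarker(im,(int((q[0]-b[0]+.5)*k),int((q[1]-b[1]+.5)*k)),col,0,15,1)
cv2.imwrite('pics/z8.png',im)
E
```

```text
time_s: 6.82
tcp_pos: [0.5539, -0.1307, 0.0742]
ee_rot: [[-0.921, -0.389, -0.002], [-0.389, 0.921, 0.0], [0.002, 0.001, -1.0]]
wrist_force: [-0.4, 0.0, 0.1]
gripper_width: 0.693
[ 0.55390634 -0.13068695  0.07419307] 0.6932230231829276
```

View pics/z8.png

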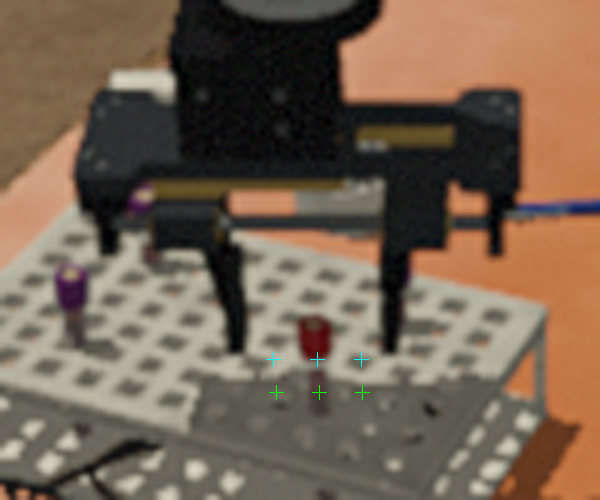

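```bash
python3 -m crank '[{"delta_rot":[0,0,0],"linear":[-0.001,0,0.004],"gripper":40},{"delta_rot":[0,0,0],"linear":[0,0,0.004],"gripper":30},{"delta_rot":[0,0,0],"linear":[0,0,0],"gripper":0},{"delta_rot":[0,0,0],"linear":[0,0,0],"gripper":0},{"delta_rot":[0,0,0],"linear":[0,0,0],"gripper":0},{"delta_rot":[0,0,0],"linear":[0,0,0],"gripper":0},{"delta_rot":[0,0,0],"linear":[0,0,0],"gripper":0},{"delta_rot":[0,0,0],"linear":[0,0,0],"gripper":0}]'
```

```text
time_s: 7.88
tcp_pos: [0.5555, -0.1302, 0.0673]
ee_rot: [[-0.921, -0.389, 0.0], [-0.389, 0.921, 0.0], [-0.0, 0.0, -1.0]]
wrist_force: [0.1, 1.1, 0.7]
gripper_width: 0.176
```

Now it's gripped, at 0.176 opening. I'll lift the tube, move it to a standoff about 40 mm out along the lens axis, and tilt it there.

```bash
python3 -m crank '[{"delta_rot":[0,0,0],"linear":[0,0,-0.02],"gripper":0},{"delta_rot":[0,0,0],"linear":[0,0,-0.04],"gripper":0},{"delta_rot":[0,0,0],"linear":[0,0,-0.04],"gripper":0},{"delta_rot":[0,0,0],"linear":[0,0,-0.035],"gripper":0},{"delta_rot":[0,0,0],"linear":[0,0,0],"gripper":0}]' && python3 -m crank '[{"delta_rot":[0,0,0.0175],"linear":[-0.02,0.0447,-0.009],"gripper":0},{"delta_rot":[0,0,0],"linear":[-0.02,0.0447,-0.009],"gripper":0},{"delta_rot":[0,0,0],"linear":[-0.02,0.0447,-0.009],"gripper":0},{"delta_rot":[0,0,0],"linear":[-0.02,0.0447,-0.009],"gripper":0},{"delta_rot":[0,-0.143,0],"linear":[0,0,0],"gripper":0},{"delta_rot":[0,-0.143,0],"linear":[0,0,0],"gripper":0},{"delta_rot":[0,-0.143,0],"linear":[0,0,0],"gripper":0},{"delta_rot":[0,0,0],"linear":[0,0,0],"gripper":0},{"delta_rot":[0,0,0],"linear":[0,0,0],"gripper":0}]'
python3 - <<'E'
from h import *
from station import capture,r
import pickle
s_=r.sense();R=s_['ee_rot'];p=s_['tcp_pos'];n=np.array([-.3856,-.1553,.9095])
f=p+R@[0,0,.0593];print(p,f,R[:,2])
for nm in('wrist','scene','top'):
    c=capture(nm);pickle.dump(c,open(nm+'9.pkl','wb'));cv2.imwrite(f'pics/{nm}9.png',c['img'])
    print(nm,'foot',proj(c,f).round(1),'cap',proj(c,f-R[:,2]*.106).round(1))
E
```

```text
time_s: 8.5
tcp_pos: [0.5575, -0.1306, 0.2058]
ee_rot: [[-0.921, -0.39, 0.007], [-0.39, 0.921, -0.001], [-0.007, -0.003, -1.0]]
wrist_force: [-0.1, 0.1, 0.1]
gripper_width: 0.179
time_s: 9.62
tcp_pos: [0.5626, 0.0655, 0.2384]
ee_rot: [[-0.844, -0.373, 0.386], [-0.34, 0.928, 0.155], [-0.416, -0.0, -0.909]]
wrist_force: [0.2, -0.0, -0.3]
gripper_width: 0.176
[0.56260748 0.0654918  0.23839765] [0.58548771 0.07467227 0.18446525] [ 0.38583866  0.15481399 -0.90948401]
wrist foot [313.6 208.3] cap [314.  270.3]
scene foot [376.  206.5] cap [377.2 153.1]
top foot [247.4 170.7] cap [246.8 181. ]
```

View pics/wrist9.png

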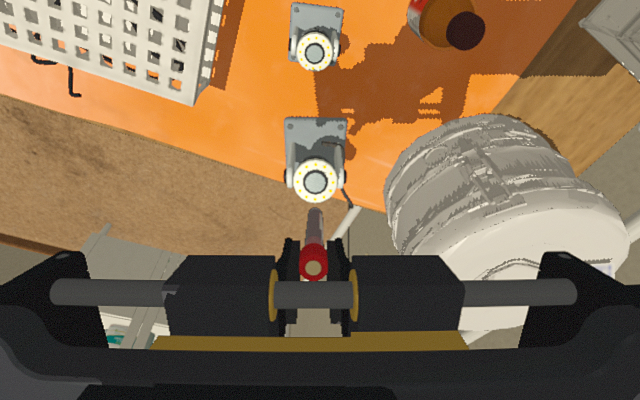

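View pics/scene9.png

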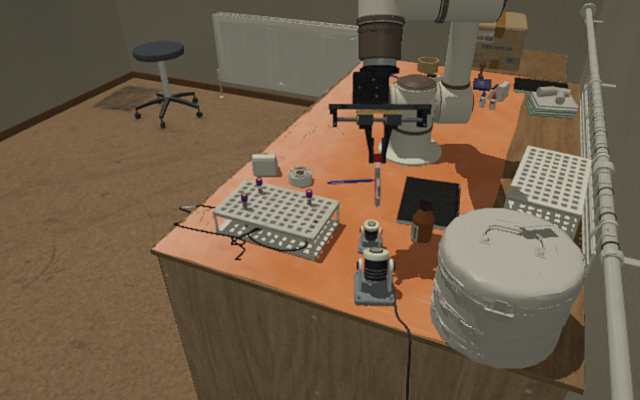

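View pics/top9.png

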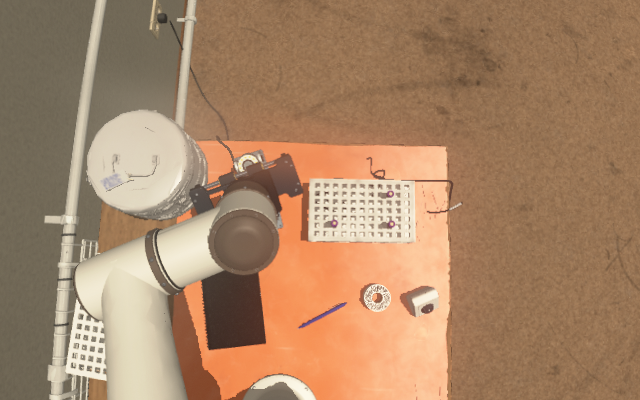

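```bash
python3 - <<'E'
from led import *
import pickle
L=lambda n:pickle.load(open(n,'rb'))
w=L('wrist9.pkl');s=L('scene9.pkl');t=L('top9.pkl')
P=leds(w,(293,155,340,206));P=P[P[:,2]>200];print(len(P))
if len(P)==12: axis(w,P[:,:2])
a=cv2.resize(w['img'][150:290,270:360],(540,840),interpolation=cv2.INTER_CUBIC)[250:840]
cv2.imwrite('pics/z10.png',a)
b=cv2.resize(s['img'][140:215,345:410],(520,600),interpolation=cv2.INTER_CUBIC)
cv2.imwrite('pics/z11.png',b)
E
```

```text
12
n [-0.3935 -0.1445  0.9079] tilt 24.78 az -159.8 p [0.6188 0.0898 0.0997] px [314.93 181.76] err [0.04943313]
n [-0.7071 -0.3106  0.6352] tilt 50.56 az -156.3 p [0.6186 0.0897 0.0996] px [314.91 181.54] err [0.1751901]
```

View pics/z10.png

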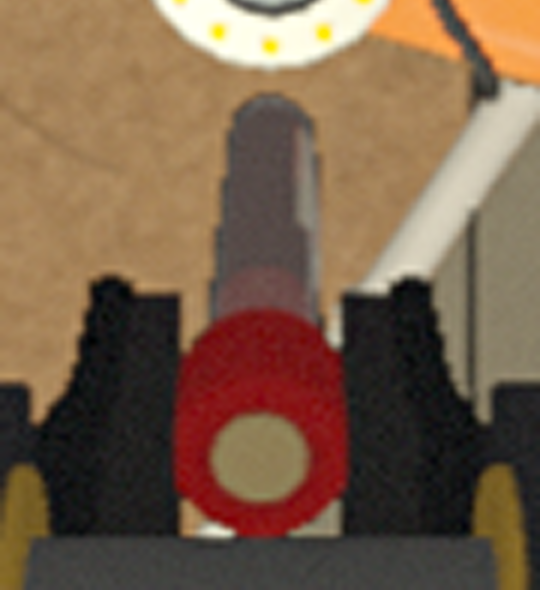

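View pics/z11.png

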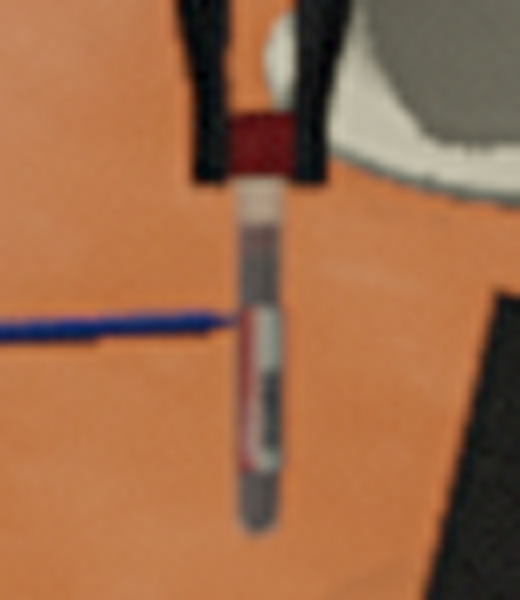

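```bash
cat > tube.py <<'E'
from h import *
# H: hemisphere centre px in wrist & scene; T: cap top disc px in wrist; M: cap mid px in scene
def tube(w,s,Hw,Hs,Tw,Ms,Rt,p):
    H,e=tri([(w,Hw),(s,Hs)]);print('H',H.round(4),e)
    # cap top: on wrist ray at 99.5 mm from H
    o,d=ray(w,Tw);b=d@(o-H);c=(o-H)@(o-H)-.0995**2;k=b*b-c
    for sg in(-1,1):
        if k<0:k=0
        X=o+d*(-b+sg*np.sqrt(k));u=(X-H)/np.linalg.norm(X-H)
        print('u',u.round(4),'tool',(Rt.T@u).round(4),'foot',(H-.0065*u).round(4),'foot tool',(Rt.T@(H-.0065*u-p)).round(4),'Ms pred',proj(s,H+.0915*u).round(1),'meas',Ms)
E
python3 - <<'E'
from tube import *
from station import r
import pickle
L=lambda n:pickle.load(open(n,'rb'))
w=L('wrist9.pkl');s=L('scene9.pkl');t=L('top9.pkl');q=r.sense();R=q['ee_rot'];p=q['tcp_pos']
tube(w,s,(314.85,213.9),(376.8,203.8),(312.9,267.4),(377.4,157.8),R,p)
print(tri([(L('wrist1.pkl'),(338.65,233.5)),(w,(314.93,181.7)),(s,(376,250.4)),(L('top1.pkl'),(248.4,164.8))]))
print(tri([(L('wrist1.pkl'),(338.65,233.5)),(w,(314.93,181.7))]))
f=p+R@[0,0,.0593];print(proj(w,f+.0065*-R[:,2]),proj(s,f-.0065*R[:,2]),proj(w,f-.106*R[:,2]),proj(s,f-.098*R[:,2]))
E
```

```text
H [0.5853 0.0758 0.1913] [0.1, 0.1]
u [-0.417  -0.1856  0.8898] tool [ 0.0447 -0.0167 -0.9989] foot [0.588  0.077  0.1855] foot tool [-0.0026  0.0011  0.0594] Ms pred [376.9 157.4] meas (377.4, 157.8)
u [ 0.9207  0.3511 -0.1705] tool [-0.825  -0.0178  0.5649] foot [0.5793 0.0735 0.1924] foot tool [0.0031 0.0011 0.0492] Ms pred [378.4 239. ] meas (377.4, 157.8)
(array([0.61776893, 0.08899842, 0.10059353]), [0.2, 0.6, 1.0, 1.6])
(array([0.61855937, 0.08969623, 0.09999349]), [0.0, 0.0])
[313.79891062 211.37480816] [376.18938616 203.55083438] [314.20943857 271.17269163] [377.23574899 157.36479201]
```

```bash
cat > plan.py <<'E'
from h import *
from scipy.spatial.transform import Rotation as Ro
N=np.array([-.390,-.150,.9085]);N/=np.linalg.norm(N)
LENS=np.array([.6172,.0889,.1023])
def plan(R,p,ut,ft,standoff=.05):
    ut=np.array(ut);ut/=np.linalg.norm(ut)
    nt=R.T@N;c=np.cross(ut,nt);a=np.arcsin(np.linalg.norm(c));rv=c/np.linalg.norm(c)*a
    Rn=R@Ro.from_rotvec(rv).as_matrix();pn=LENS+standoff*N-Rn@np.array(ft)
    print('rot',rv.round(4),'deg',np.degrees(a).round(2),'lin',(Rn.T@(pn-p)).round(4),'pn',pn.round(4))
E
python3 - <<'E'
from plan import *
from station import r
q=r.sense();R=q['ee_rot'];p=q['tcp_pos']
for s in(.09,.05):plan(R,p,(.0447,-.0135,-1),(-.0026,.0011,.0594),s)
E
```

```text
rot [0.0198 0.0426 0.0003] deg 2.69 lin [ 0.0036  0.0019 -0.0012] pn [0.5591 0.0662 0.2381]
rot [0.0198 0.0426 0.0003] deg 2.69 lin [0.0018 0.0024 0.0388] pn [0.5747 0.0722 0.2018]
```

```bash
python3 -m crank '[{"delta_rot":[0.02,0.0426,0],"linear":[0,0,0],"gripper":0},{"delta_rot":[0,0,0],"linear":[0.0027,0.0022,0.01],"gripper":0},{"delta_rot":[0,0,0],"linear":[0,0,0.009],"gripper":0},{"delta_rot":[0,0,0],"linear":[0,0,0],"gripper":0},{"delta_rot":[0,0,0],"linear":[0,0,0],"gripper":0},{"delta_rot":[0,0,0],"linear":[0,0,0],"gripper":0}]'
python3 - <<'E'
from led import *
from station import capture,r
import pickle
w=capture('wrist');s=capture('scene');pickle.dump((w,s,r.sense()),open('m1.pkl','wb'))
P=leds(w,(285,145,345,206));P=P[P[:,2]>200];print(len(P))
if len(P)==12: axis(w,P[:,:2])
cv2.imwrite('pics/z12.png',cv2.resize(w['img'][150:290,270:360],(540,840),interpolation=cv2.INTER_CUBIC)[:600])
cv2.imwrite('pics/z13.png',cv2.resize(w['img'][190:280,270:360],(600,600),interpolation=cv2.INTER_CUBIC))
cv2.imwrite('pics/z14.png',cv2.resize(s['img'][150:225,345:410],(520,600),interpolation=cv2.INTER_CUBIC))
E
```

```text
time_s: 10.52
tcp_pos: [0.566, 0.0689, 0.22]
ee_rot: [[-0.859, -0.366, 0.358], [-0.345, 0.931, 0.122], [-0.378, -0.018, -0.926]]
wrist_force: [0.4, 0.2, -0.1]
gripper_width: 0.177
9
```

View pics/z12.png

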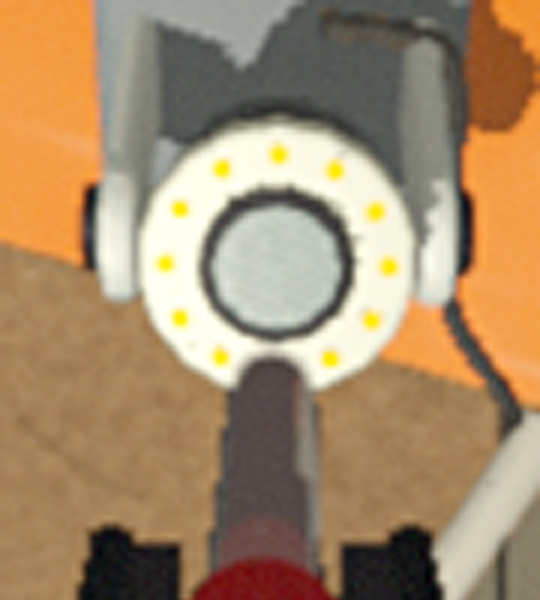

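View pics/z13.png

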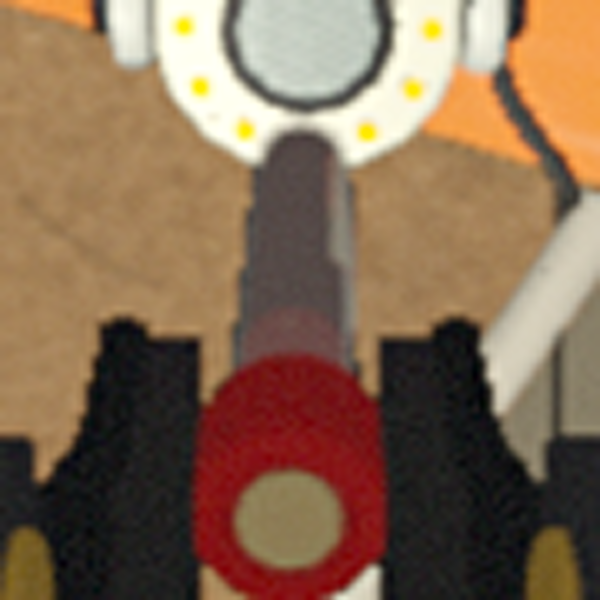

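View pics/z14.png

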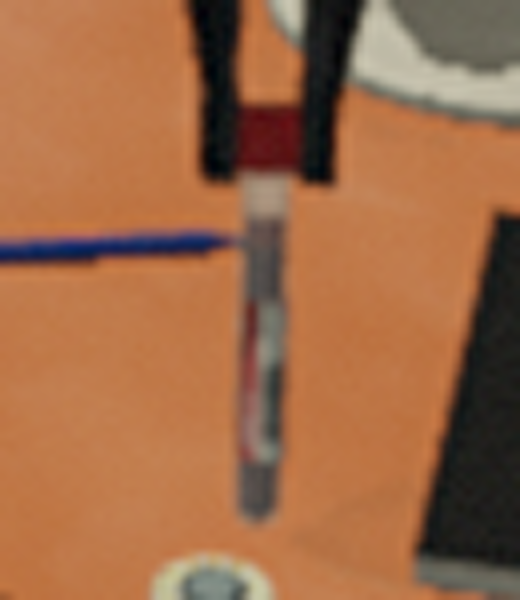

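```bash
python3 - <<'E'
from tube import *
from plan import *
import pickle
w,s,q=pickle.load(open('m1.pkl','rb'));R=q['ee_rot'];p=q['tcp_pos']
tube(w,s,(314.87,215.4),(376.75,212.2),(312.9,267.6),(378.2,166.8),R,p)
print('glass ray', proj(w,LENS), 'meas',(270+279/6-.42,150+263/6-.42),proj(s,LENS))
for d in(.0,.05,.07,.17): print(d,proj(w,LENS+d*N).round(1),proj(s,LENS+d*N).round(1))
E
```

```text
H [0.5879 0.0776 0.173 ] [0.0, 0.0]
u [-0.4013 -0.1572  0.9024] tool [ 0.0584 -0.0161 -0.9982] foot [0.5905 0.0787 0.1672] foot tool [-0.0045  0.0011  0.0589] Ms pred [377.9 166.4] meas (378.2, 166.8)
u [ 0.9149  0.3366 -0.2229] tool [-0.8182 -0.017   0.5747] foot [0.5819 0.0755 0.1745] foot tool [0.0012 0.0011 0.0487] Ms pred [377.6 249.3] meas (378.2, 166.8)
glass ray [315.40876056 193.83735146] meas (316.08, 193.41333333333336) [375.60364003 249.54937198]
0.0 [315.4 193.8] [375.6 249.5]
0.05 [315.1 205.8] [376.3 225.5]
0.07 [314.9 211.8] [376.6 215.7]
0.17 [313.5 262.6] [378.1 165.8]
```

```bash
python3 - <<'E'
from plan import *
from station import r
q=r.sense();R=q['ee_rot'];p=q['tcp_pos']
plan(R,p,(.053,-.0155,-1),(-.004,.0011,.0592),.05)
E
```

```text
rot [ 0.0018  0.0091 -0.    ] deg 0.53 lin [-0.001   0.0004  0.0205] pn [0.5739 0.072  0.2013]
```

```bash
python3 -m crank '[{"delta_rot":[0.002,0.009,0],"linear":[0,0,0],"gripper":0},{"delta_rot":[0,0,0],"linear":[-0.001,0.0004,0.01],"gripper":0},{"delta_rot":[0,0,0],"linear":[0,0,0.01],"gripper":0},{"delta_rot":[0,0,0],"linear":[0,0,0],"gripper":0},{"delta_rot":[0,0,0],"linear":[0,0,0],"gripper":0},{"delta_rot":[0,0,0],"linear":[0,0,0],"gripper":0},{"delta_rot":[0,0,0],"linear":[0,0,0],"gripper":0}]'
python3 - <<'E'
from led import *
from station import capture,r
import pickle
w=capture('wrist');s=capture('scene');pickle.dump((w,s,r.sense()),open('m2.pkl','wb'))
cv2.imwrite('pics/z15.png',cv2.resize(w['img'][150:290,270:360],(540,840),interpolation=cv2.INTER_CUBIC)[:600])
cv2.imwrite('pics/z16.png',cv2.resize(w['img'][190:280,270:360],(600,600),interpolation=cv2.INTER_CUBIC))
cv2.imwrite('pics/z17.png',cv2.resize(s['img'][160:265,340:412],(411,600),interpolation=cv2.INTER_CUBIC))
E
```

```text
time_s: 11.5
tcp_pos: [0.5737, 0.0719, 0.2017]
ee_rot: [[-0.863, -0.365, 0.351], [-0.346, 0.931, 0.117], [-0.369, -0.02, -0.929]]
wrist_force: [0.5, 0.4, 0.1]
gripper_width: 0.172
```

View pics/z15.png

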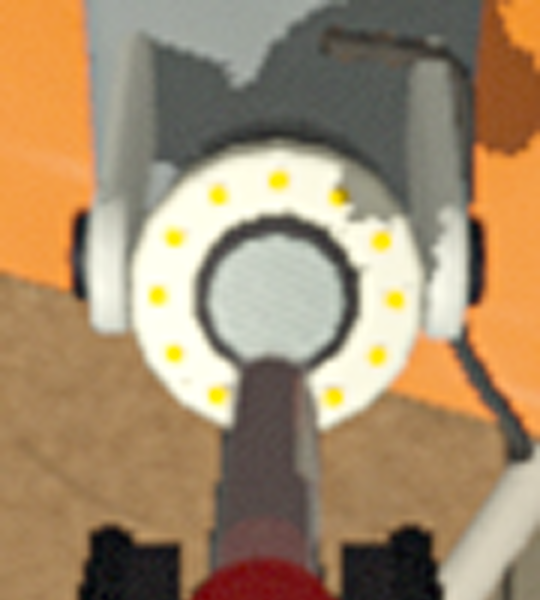

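View pics/z16.png

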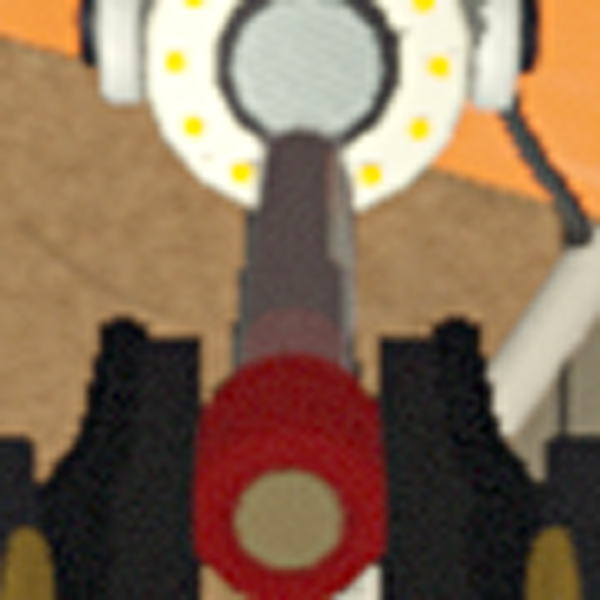

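View pics/z17.png

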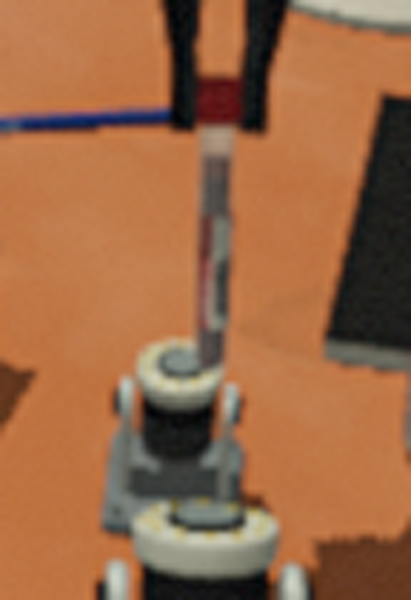

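```bash
python3 - <<'E'
from tube import *
from plan import *
from led import leds
import pickle
for f,box in(('m1.pkl',(285,160,345,214)),('m2.pkl',(285,170,345,220))):
    w,s,q=pickle.load(open(f,'rb'));R=q['ee_rot'];p=q['tcp_pos']
    P=leds(w,box);P=P[P[:,2]>200][:,:2]
    ct=(P.max(0)+P.min(0))/2;a=np.arctan2(P[:,1]-ct[1],P[:,0]-ct[0]);a=np.degrees((a-np.pi/2)%(2*np.pi));o=np.argsort(a);P=P[o];idx=np.round(a[o]/30).astype(int);print(len(P),idx)
    th=np.radians(idx*30);obj=np.c_[.0205*np.cos(th),.0205*np.sin(th),0*th]
    K=np.array([[w['fx'],0,w['cx']],[0,w['fy'],w['cy']],[0,0,1]])
    ok,rv,tv,err=cv2.solvePnPGeneric(obj,P.reshape(-1,1,2),K,np.array(w['dist_coeffs']),flags=cv2.SOLVEPNP_IPPE)
    T=w['world_from_camera']
    for r_,t in zip(rv,tv):
        n=T[:3,:3]@cv2.Rodrigues(r_)[0][:,2];n*=np.sign(n[2]);print('n',n.round(4),'p',(T[:3,:3]@t.ravel()+T[:3,3]).round(4))
    print(np.array(err).ravel())
w,s,q=pickle.load(open('m2.pkl','rb'))
tube(w,s,(314.87,215.4),(340+211/5.71-.4,160+355/5.71-.4),(312.9,267.6),(340+220/5.71-.4,160+100/5.71-.4),q['ee_rot'],q['tcp_pos'])
print('target foot',LENS+.05*N,'N',N,'H',LENS+.0565*N)
print('glass',proj(w,LENS),'meas',(270+279/6-.42,150+298/6-.42), 'scene',proj(s,LENS),(340+208/5.71-.4,160+516/5.71-.4))
E
```

```text
11 [ 1  2  3  4  5  6  7  8  9 10 11]
n [-0.3931 -0.1379  0.9091] p [0.6188 0.0899 0.0997]
n [-0.7098 -0.2833  0.6449] p [0.6186 0.0897 0.0997]
[0.03487134 0.18991173]
11 [ 1  2  3  4  5  6  7  8  9 10 11]
n [-0.3828 -0.1657  0.9088] p [0.6189 0.0899 0.0996]
n [-0.7312 -0.2558  0.6324] p [0.6186 0.0898 0.0996]
[0.08993885 0.20847629]
H [0.5949 0.0805 0.1548] [0.1, 0.1]
u [-0.3947 -0.1533  0.9059] tool [ 0.0594 -0.017  -0.9981] foot [0.5975 0.0815 0.1489] foot tool [-0.0045  0.0013  0.0584] Ms pred [377.8 176.3] meas (378.1288966725044, 177.11313485113834)
u [ 0.9135  0.3339 -0.2325] tool [-0.8178 -0.0178  0.5753] foot [0.589  0.0783 0.1563] foot tool [0.0012 0.0013 0.0482] Ms pred [377.2 259.7] meas (378.1288966725044, 177.11313485113834)
target foot [0.59769973 0.0813999  0.14772563] N [-0.39000541 -0.15000208  0.90851261] H [0.59516469 0.08042488 0.15363096]
glass [315.33251863 199.25781469] meas (316.08, 199.24666666666667) scene [375.60364003 249.54937198] (376.0273204903678, 249.9677758318739)
```

```bash
python3 -m crank '[{"delta_rot":[0,0,0],"linear":[0,0.0004,0.0015],"gripper":0},{"delta_rot":[0,0,0],"linear":[0,0,0],"gripper":0},{"delta_rot":[0,0,0],"linear":[0,0,0],"gripper":0},{"delta_rot":[0,0,0],"linear":[0,0,0],"gripper":0},{"delta_rot":[0,0,0],"linear":[0,0,0],"gripper":0},{"delta_rot":[0,0,0],"linear":[0,0,0],"gripper":0},{"delta_rot":[0,0,0],"linear":[0,0,0],"gripper":0},{"delta_rot":[0,0,0],"linear":[0,0,0],"gripper":0}]'
python3 - <<'E'
from h import *
from station import capture,r
q=r.sense();print(q['tcp_pos'],q['joint_velocities'],q['gripper_width'],q['time_s'])
s=capture('scene');w=capture('wrist');cv2.imwrite('pics/last.png',np.vstack([s['img'][130:320,150:470],w['img'][130:320,150:470]]))
E
```

```text
time_s: 12.6
tcp_pos: [0.574, 0.0725, 0.2]
ee_rot: [[-0.863, -0.365, 0.35], [-0.346, 0.931, 0.117], [-0.368, -0.02, -0.929]]
wrist_force: [-0.0, 0.2, -0.6]
gripper_width: 0.169
[0.57397107 0.07247629 0.19995499] [-0.02132274  0.00395998  0.00378824  0.0178369   0.09842323 -0.13058417] 0.16912408446133795 12.6
```

View pics/last.png

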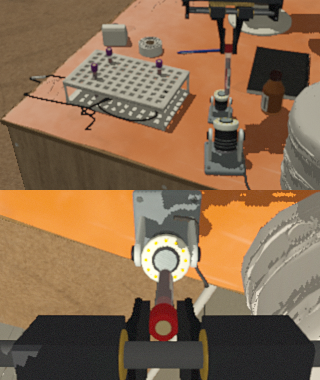

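```bash
python3 - <<'E'
from h import *
from station import capture,r,workorder
import pickle
def red(c):
    h=cv2.cvtColor(c['img'],cv2.COLOR_BGR2HSV);m=((h[...,0]<8)|(h[...,0]>170))&(h[...,1]>150)&(h[...,2]>60);m[:230]=0;m[:, :280]=0;m[:,345:]=0
    y,x=np.where(m);return x.mean().round(2),y.mean().round(2),len(x)
print(red(pickle.load(open('m1.pkl','rb'))[0]),red(pickle.load(open('m2.pkl','rb'))[0]),red(capture('wrist')),[round(r.sense()['gripper_width'],4) for _ in range(4)])
workorder.finish_job()
E
```

```text
(np.float64(312.97), np.float64(260.14), 725) (np.float64(313.01), np.float64(260.24), 728) (np.float64(313.04), np.float64(260.18), 729) [0.1739, 0.1739, 0.1739, 0.1739]
the job is handed in; nothing more can be done
```

I took the red-capped tube out of the rack and handed the job in at about 12.7 s. It was still held steady in front of the larger inspection camera, foot towards the lens.

**Last checks**
- **Direction:** the last two-camera measurement put the tube within about 0.4° of the lens axis. Four separate fits of the axis to the ring's lights agreed on its tilt of about 24.7°; their headings differed by up to about 4°, so I used a near-average.
- **Position:** the foot was within about 1 mm of the axis. I then moved it a last 1.5 mm in and 0.4 mm sideways, which by calculation leaves it 50–52 mm from the lens. The spread comes from not knowing exactly how far the glass stands proud of the ring. I did not triangulate it again after that small move.
- **Grip:** the cap stayed put in the wrist picture, within 0.1 pixel over the last moves. The arm was practically at rest, and wrist forces stayed around 1 N in every reading.
- **Surroundings:** in the last pictures the camera, the purple-capped tubes and the bottle looked untouched.

**What disagreed**
- **First grasp:** it closed on nothing, just above the cap. The visible fingertips end about 21 mm short of the reported tool point, so I measured them in the pictures, went lower and gripped on the second try.
- **Gripper opening:** it reads 0.17–0.18, where a 17 mm cap should give about 0.195.
- **Tube lean:** the tube sits about 3° off the gripper's axis, and I turned the tool to make up for it.

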